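Seat an injector holder in a screw jig with the backlash taken up

ROBOT

A 6-joint arm with a two-finger parallel gripper is mounted at the origin on the work surface. World frame = base frame: x ahead of the robot, y to its left, z up, the work surface at z = 0. Lengths are in mm, angles in rad, forces in N, time in s.
With the tool pointing down it reaches from about 300 to 775 mm from the base axis. Payload 14.6 kg.
Tool frame: the origin (TCP) lies midway between the tips of the shut fingers; the grasp point (between the pads) lies 19 mm behind it; z points along the fingers, y is the line along which they close (so a half turn about z gives the same grasp; the last joint's range is limited). The gripper opens to 94 mm and grips with 3 to 60 N. Pads are 16 mm wide; open, the fingers measure 119 mm over their backs; the gripper's body (75 mm by 177 mm) begins 78 mm behind the grasp point.
Start: joints at [1.099, 0.3, 1.521, -0, 1.321, -0.067], TCP at [216.606, 505.541, 205.446] pointing down, gripper open.
Joint ranges: [-3.03, 3.03], [-0.79, 2.21], [0.23, 2.52], [-1.04, 4.18], [0, 3.07], [-2.55, 2.55]. Speed limits (rad/s): [2.22, 2.22, 2.57, 3.14, 3.14, 3.14].

INTERFACE

Orientations are given as a 3x3 rotation matrix whose columns are the frame's x, y, z axes.
In Python, from workcell import monitor, viewer, bot gives the robot as it stands.
- The arm moves only by the tool jog_arm, never from a script. Its argument "plan" is a list of rows, each an object of numbers: "dx", "dy", "dz": the shift along the tool's x, y, z in cm; "ax", "ay", "az": the turn, a rotation vector about the tool's x, y, z in degrees; "claw": the opening in per cent of the stroke, from 0 (shut) to 100 (fully open). A call has 1 to 12 rows; each row shifts and turns the commanded pose from where the row before left it, along the tool's axes as they then stand; what a row does not reach is not made up. A row lasts 1/8 s, in which the tool goes at most 62.5 mm and 10.7 degrees, less where a joint would pass 70% of its speed; a pose out of reach is approached as far as the arm can. A call with a gripper value outside its range is refused whole. The fingers move at their own pace and stop on an object; the grip force is fixed at half the most. Time passes only in rows, so rows that do not move let the fingers close. It gives the time, the measured TCP pose, the force, the opening and the grip force at its end, in the units of the state.
- monitor.observe(): the state, without advancing time (a new reading comes with each control period).
- viewer.camera(name): name is "scene" or "top" or "wrist"; returns the picture (384x512x3 uint8, blue, green, red); there is no depth.
- viewer.camera_params(name): a dict with "fx", "fy", "cx", "cy" (pixels), "T" (4x4, takes a point from camera to world coordinates). Camera axes: x right, y down, z forward; pixel columns grow to the right and rows downward; lengths in mm; the calibration is good to about 2 mm. A picture is of the moment at which its call begins: read the wrist's pose just before it. camera_params takes no time and is no camera call; for the wrist camera it gives the pose at the moment of the call.
- bot.finish_job(): hands the job in; it is judged then, once.
The state is a dict: "time": time; "joint_pos": joint angles; "qvel": joint speeds; "effort": joint torques, N m; "position": TCP position; "orientation": TCP orientation; "wrist_force": force on the tool from outside, world axes, zero at the start; "wrist_torque": the same for the moment, N m; "width": finger opening in mm; "grip_force": force on a finger pad.
Only numpy, scipy, OpenCV 4.12 (cv2) and the standard library are available. Lean on these libraries where they do the work, as an engineer would, in place of code of your own. Each camera call takes 0.05 s, during which the arm holds its last target. There are 200 camera calls.

TASK

Using only the jig's crank (never push the slide itself), wind the slide back until there is clearly more room than the injector holder needs (at least 10 mm to spare), then lay the holder in the cradle with its brass nozzle towards the slide. Wind the slide forward again until the holder is felt to seat firmly but gently between the slide and the stop's pad (about 15 N of clamping, never above 40 N), and let go with the last turn having been forward, so that the crank's free play is left taken up on the closing side. Leave everything else on the bench where it is.

Things in the scene. Friction and masses are not known exactly. Their poses are not given: they have to be found in the camera images.
- jig: Steel setting jig fixed on the bench, base plate 84 (x) x 310 (y) x 18 mm. Origin on the underside, z up; its y axis runs along the screw from the crank end (-y) to the stop (+y). Green gearbox under the crank: 80 x 74 mm, centred at y = -128 mm, top 74 mm above the bench. Near the cradle the slide is 64 mm and the stop 60 mm high above the bench
- cradle (a point): Point in the middle of the cradle on its flat floor, 30 mm above the bench (x = 0, y = 64 mm of the jig; axes as the jig's). Two side walls, 30 mm apart inside, 8 mm thick and 8 mm high, run from y = 33 to 95 mm of the jig, open on top; the floor runs from y = -3 to 107 mm
- stop: Fixed housing of the stop, 36 mm wide, 42 high, 22 thick. Origin at the middle of its face towards the slide (y = 116 mm of the jig, 42 mm above the bench). From it a 22 x 22 mm pad on a hand-set brass screw stands out towards the slide by 6 to 11 mm, different each time and not measured: the pad's face is at y = 105 to 110 mm of the jig. The pad is stiffly sprung, 0.025 mm per newton
- slide: Aluminium block 60 x 40 x 40 mm sliding along the jig's y, with a 22 x 22 mm flat steel anvil on a neck pointing at the stop. Origin at the middle of the anvil face (x = 0 of the jig, 42 mm above the bench), axes as the jig's. Origin at y = 23 to 35 mm of the jig at the start; travel y = -7 to 37 mm. With the play taken up it moves 6.0 mm per radian of crank: clockwise from above closes, anticlockwise opens
- crank_axis (a point): Fixed point on the vertical axis of the crank, x = 0, y = -128 mm of the jig, 125 mm above the bench. The crank is a flat aluminium disc, radius 40 mm, top face 97 mm above the bench, with an upright handle 30 mm off the axis
- crank_grip (a point): Middle of the crank's handle, 125 mm above the bench, travelling with the crank: black upright sleeve, diameter 16, 44 mm long (99 to 143 mm above the bench), spinning freely on its pin. Turning the screw takes about 6 N at the handle (in the free play under 1 N); each newton of clamping on the holder adds 0.2 N. Let go, the screw stays put by its friction
- crank (a joint): Free play (backlash) of the crank on the screw, rad, -0.35 to +0.35. +0.35: taken up on the closing (clockwise) side; -0.35: on the opening side. In between the crank turns loosely and the slide does not move. Starts anywhere
- holder: Injector holder, 92 mm long, lying along its own x axis, about 220 g. Square steel body 24 x 24 mm from x = -24 to +20 mm, dark round cap (diameter 21) to x = -46 mm, short round neck (diameter 18), then a brass domed nozzle (diameter 15) to x = +46 mm. Origin midway along, on the underside; z up. In the cradle its x axis points along the jig's -y, cap to the stop
- nozzle_tip (a point): End of the holder's brass nozzle, x = +46 mm, 12 mm above its underside
- collar: Bystander: steel ring, diameter 34, 14 mm high, lying behind the jig. Origin under its centre
- spare_nozzle: Bystander: small upright brass nozzle, diameter 18, 40 mm high, behind the jig. Origin under its centre
- washer: Bystander: copper washer, diameter 36, 5 mm thick. Origin under its centre
- socket: Bystander: upright steel socket, diameter 28, 35 mm high. Origin under its centre
- spray_can: Bystander: can, diameter 60, 160 mm high. Origin under its centre
- tub: Bystander: white jar, diameter 90, 100 mm high. Origin under its centre
- screwdriver: Bystander: screwdriver lying on the bench, 200 mm long. Origin at its middle, underside
Things that resemble listed ones, but are neither listed nor needed, are in the scene too. Of the things like the holder, leave any that is purple; of the rest the larger one is meant.

How it is judged:
By the outcome, as a careful person would: the job done as asked, in the order asked, and still so for the second after the job is handed in, with the robot touching nothing.
It also fails if it takes over 72 s, if anything falls off the work surface, if the arm or the gripper's body presses on something with over 40 N, if the wrist force passes 120 N, or if a joint passes its speed limit or range.

## Working session

There is one attempt and no reset: what is moved stays moved. The work goes in short steps, Python scripts to look and compute and a tool call to move; the robot and the scene stay as the last step left them, time stands still between calls to the robot, and variables do not carry over. Pictures are saved under pics/ and viewed, at most 10 in all, crops included, and the job is handed in when it is done.

Besides the shell and the picture viewer there is one more tool, called after "Request:" as name(argument=value, ...), one argument or row to a line, values as JSON. jog_arm: Moves the arm, as the interface text tells. Its arguments: {"type":"object","properties":{"plan":{"type":"array","items":{"type":"object","properties":{"dx":{"type":"number"},"dy":{"type":"number"},"dz":{"type":"number"},"ax":{"type":"number"},"ay":{"type":"number"},"az":{"type":"number"},"claw":{"type":"number"}}}}},"required":["plan"]}

```bash
mkdir -p pics; cat > h.py <<'E'
import numpy as np, cv2
from workcell import monitor, viewer, bot
def ray(p,u,v):
    d=p["T"][:3,:3]@np.array([(u-p["cx"])/p["fx"],(v-p["cy"])/p["fy"],1]); return p["T"][:3,3],d
def onz(p,u,v,z):
    o,d=ray(p,u,v); return (o+d*(z-o[2])/d[2])[:2].round(1)
def proj(p,X):
    T=np.array(p["T"]); c=T[:3,:3].T@(np.array(X)-T[:3,3]); return np.array([p["fx"]*c[0]/c[2]+p["cx"],p["fy"]*c[1]/c[2]+p["cy"]]).round(1)
E
python3 - <<'E'
from h import *
for n in("top","scene"):
    im=viewer.camera(n); cv2.imwrite(f"pics/{n}0.png",im); cv2.imwrite(f"pics/{n}0b.png",cv2.resize(im,(800,600),interpolation=cv2.INTER_CUBIC))
    p=viewer.camera_params(n); print(n,p["fx"],p["cx"],p["cy"],np.round(p["T"],3).tolist())
print(monitor.observe())
E
```

```text
top 399.6642149846373 255.58330387997637 194.91499884333405 [[-0.004, -0.996, 0.093, 415.498], [-1.0, 0.005, 0.015, 24.049], [-0.015, -0.093, -0.996, 1246.803], [0.0, 0.0, 0.0, 1.0]]
scene 449.4556274717383 253.5988619684517 197.1683604258939 [[0.466, 0.544, -0.698, 1376.426], [0.885, -0.266, 0.383, -434.719], [0.023, -0.796, -0.605, 803.764], [0.0, 0.0, 0.0, 1.0]]
{'time': 0.1, 'joint_pos': array([ 1.09940011e+00,  3.00406902e-01,  1.52153259e+00,  4.29301131e-07,
        1.32069112e+00, -6.65950669e-02]), 'qvel': array([ 2.94162444e-05, -2.61544065e-03, -2.52949299e-03, -1.40455365e-03,
        2.70662416e-03,  9.94824978e-04]), 'effort': array([-1.30137363e-03, -5.32646263e+01, -3.53285658e+01,  7.08379224e-02,
        2.34434847e-02, -7.28675991e-05]), 'position': array([216.50096488, 505.33565508, 204.94205272]), 'orientation': array([[-9.19180670e-01,  3.93835846e-01, -4.71739683e-04],
       [ 3.93836122e-01,  9.19180208e-01, -9.24565375e-04],
       [ 6.94867928e-05, -1.03563075e-03, -9.99999461e-01]]), 'wrist_force': array([-0.0530301 ,  0.06702754,  0.31890424]), 'wrist_torque': array([-0.00458983,  0.02744609,  0.07965576]), 'grip_force': 0.0, 'width': 94.33340699465712}
```

View pics/top0b.png

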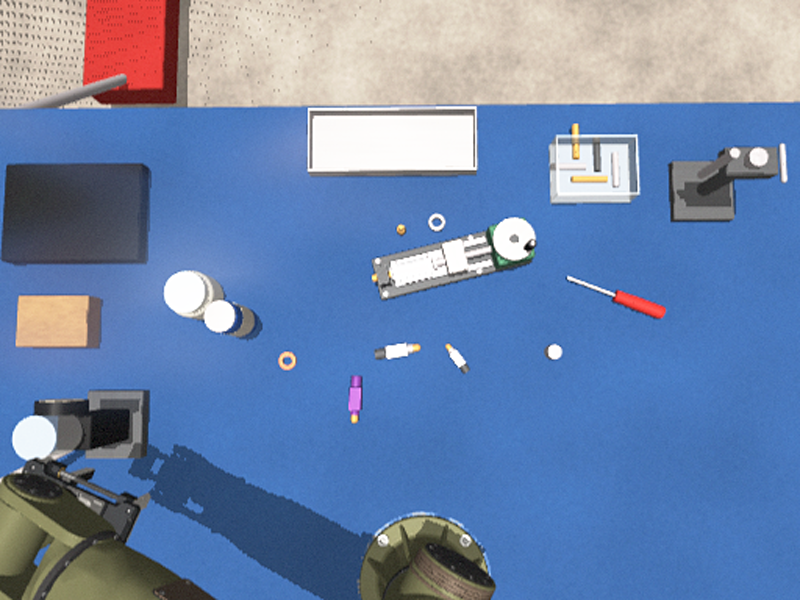

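View pics/scene0b.png

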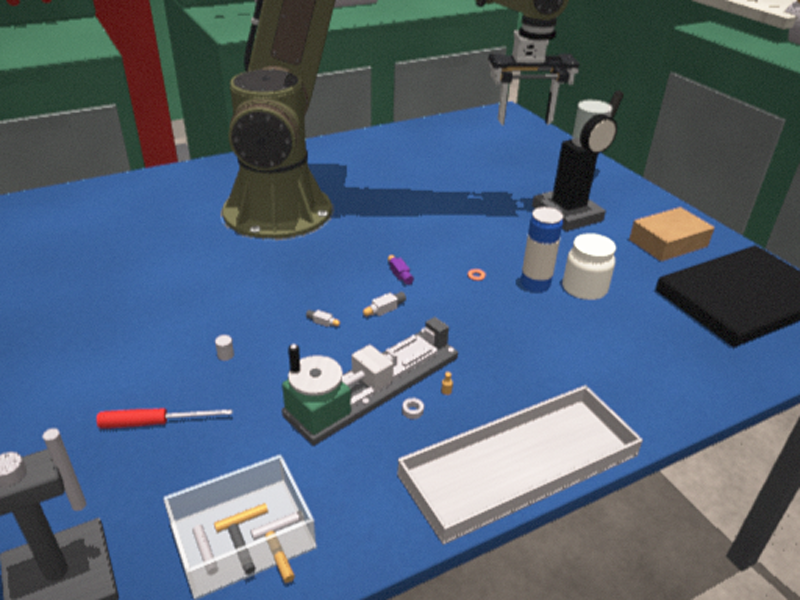

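The top view (800x600 scale) shows the jig with its crank disc at (514,240) and its stop at (380,275). The large holder is at (398,351) with its brass end to the right, the small look-alike is at (457,358), and the purple one is at (355,400). Next I'll measure these.

```bash
python3 - <<'E'
from h import *
p=viewer.camera_params("top"); im=cv2.imread("pics/top0.png"); hsv=cv2.cvtColor(im,cv2.COLOR_BGR2HSV)
cv2.imwrite("pics/crop1.png",cv2.resize(im[130:245,230:360],None,fx=5.2,fy=5.2,interpolation=cv2.INTER_CUBIC)[:600,:800])
# non-blue mask
H,S,V=cv2.split(hsv)
nb=(~((H>100)&(H<125)&(S>120))).astype(np.uint8)*255
nb[:70]=0
n,l,st,c=cv2.connectedComponentsWithStats(nb)
for i in range(1,n):
    if 30<st[i,4]<8000:
        cnt=cv2.findContours((l==i).astype(np.uint8),0,2)[0][0]
        r=cv2.minAreaRect(cnt); print(st[i],c[i].round(1),np.round(r[0],1),np.round(r[1],1),round(r[2],1),onz(p,*r[0],12))
# disc
roi=np.zeros_like(V); roi[130:175,308:350]=1
d=((S<40)&(V>170)&(roi>0)).astype(np.uint8)
cnt=max(cv2.findContours(d,0,2)[0],key=cv2.contourArea); (x,y),r=cv2.minEnclosingCircle(cnt)
print("disc",x,y,r,onz(p,x,y,97), r*1150/399)
b=((V<60)&(roi>0)).astype(np.uint8); n,l,st,c=cv2.connectedComponentsWithStats(b); print(st,c)
E
```

```text
[ 175   70  131   43 5007] [246.7  91.3] [240.  91.] [130.  42.] -0.0 [863.   90.8]
[ 351   79   59   52 2554] [379.6 107.3] [379.8 104.1] [51.  57.8] 88.4 [ 816.3 -350.7]
[ 428   91   76   51 2373] [460.1 115.8] [465.7 117.4] [47.  76.9] 85.2 [ 771.1 -617.2]
[   1  105   94   65 5886] [ 47.9 136.9] [ 47.5 137. ] [64. 93.] 90.0 [718.5 701.8]
[274 136  11  12  85] [279.1 141.7] [279.  141.5] [11. 10.] 90.0 [698.7 -31.7]
[ 238  139  105   53 2944] [291.3 165.4] [289.9 164.1] [ 31.8 108.4] 76.0 [626.5 -65.1]
[254 143   6   8  40] [256.3 146.5] [256.5 146.5] [7. 5.] 90.0 [683.2  39. ]
[  86  160   77   56 2140] [126.1 187.1] [129.5 184.1] [78.5 45.8] 23.2 [566.5 436.5]
[363 176  64  28 408] [401.8 191.8] [394.  188.8] [67.1  9.3] 21.0 [ 547.5 -385.6]
[  10  189   56   43 1954] [ 37.2 206.6] [ 37.5 210. ] [42. 55.] 90.0 [486.9 722.8]
[239 219  31  11 228] [253.6 224.2] [254.2 224.1] [ 8.7 30.2] 80.5 [440.5  47.2]
[285 220  16  19 126] [292.4 229.1] [292.1 228.5] [22.2  6.4] 53.1 [426.3 -69.6]
[348 220  12  10  97] [353.6 224.8] [353.5 224.5] [ 9. 11.] 90.0 [ 437.9 -257.9]
[178 225  12  12
[... 329 characters left out ...]
 [   312    149      1      2      2]
 [   313    154      3      6      7]
 [   336    156      6      4     15]
 [   314    161      3      3      4]
 [   316    165      3      5      7]
 [   332    167      3      1      3]
 [   330    168      1      1      1]
 [   321    170      1      1      1]
 [   324    171      1      1      1]
 [   328    170      1      1      1]] [[255.48502793 191.50652198]
 [312.         149.5       ]
 [314.14285714 156.42857143]
 [337.93333333 158.        ]
 [315.25       162.        ]
 [317.         167.        ]
 [333.         167.        ]
 [330.         168.        ]
 [321.         170.        ]
 [324.         171.        ]
 [328.         170.        ]]
```

View pics/crop1.png

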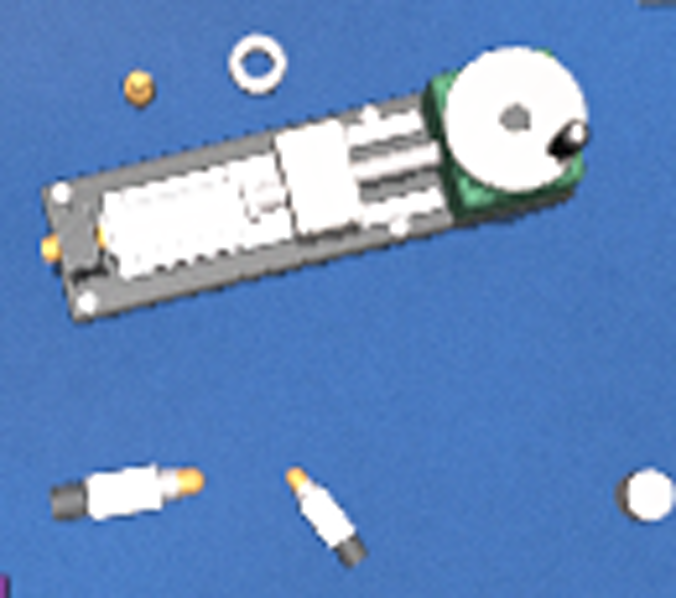

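The crop shows the disc centre at crop (515,118), the handle at (572,138), the stop block at (82,240) and the base plate's left end from (45,188) to (78,320). The holder runs from its cap at (52,502) to its tip at (203,480).

```bash
python3 - <<'E'
from h import *
p=viewer.camera_params("top")
C=lambda u,v,z: onz(p,230+u/5.2,130+v/5.2,z)
D=C(515,118,97); E_=(C(45,188,18)+C(78,320,18))/2; print("disc",D,"end",E_)
a=E_-D; print("len(283?)",np.hypot(*a),"ang",np.degrees(np.arctan2(a[1],a[0])))
u=a/np.hypot(*a); print("handle",C(577,131,143),C(562,148,110),"pad/cradle",(D+u*192).round(1),"anvil", C(245,195,53), (C(245,195,53)-D)@u-128)
print("holder",C(52,502,12),C(203,480,12))
w=viewer.camera_params("wrist"); s=monitor.observe(); R=s["orientation"]
print("cam in tool",np.round(R.T@(w["T"][:3,3]-s["position"]),1),np.round(R.T@w["T"][:3,:3],2).tolist(),w["fx"])
E
```

```text
disc [ 645. -173.] end [580.45  84.9 ]
len(283?) 265.8554353403368 ang 104.05192447273855
handle [ 628.5 -198.2] [ 625.4 -196.4] pad/cradle [598.4  13.3] anvil [609.6 -23.4] 25.718542363762168
holder [433.   90.9] [445.6   1.3]
cam in tool [  68.2    1.6 -179. ] [[0.0, -0.97, -0.24], [1.0, 0.0, -0.0], [0.0, -0.24, 0.97]] 289.7482866983063
```

```bash
cat >> h.py <<'E'
def rows(target,yaw,n,start=None):
    """print n jog rows from the measured (or given) pose to target xyz, tool-x angle yaw (deg), tool down"""
    s=monitor.observe(); P=s["position"]; R=s["orientation"]; y0=np.degrees(np.arctan2(R[1,0],R[0,0]))
    if start is not None: P,y0=np.array(start[:3]),start[3]
    d=(np.array(target)-P)/n; da=(yaw-y0)/n
    for i in range(n):
        a=np.radians(y0+da*i); print("dx %.2f dy %.2f dz %.2f az %.2f"%((d[0]*np.cos(a)+d[1]*np.sin(a))/10,(d[0]*np.sin(a)-d[1]*np.cos(a))/10,-d[2]/10,-da))
E
python3 - <<'E'
from h import *
rows([560,-30,250],104,12)
E
```

```text
dx -4.39 dy -2.97 dz -0.38 az 4.40
dx -4.60 dy -2.63 dz -0.38 az 4.40
dx -4.79 dy -2.27 dz -0.38 az 4.40
dx -4.95 dy -1.89 dz -0.38 az 4.40
dx -5.08 dy -1.51 dz -0.38 az 4.40
dx -5.18 dy -1.11 dz -0.38 az 4.40
dx -5.25 dy -0.71 dz -0.38 az 4.40
dx -5.29 dy -0.31 dz -0.38 az 4.40
dx -5.30 dy 0.10 dz -0.38 az 4.40
dx -5.28 dy 0.51 dz -0.38 az 4.40
dx -5.22 dy 0.91 dz -0.38 az 4.40
dx -5.14 dy 1.31 dz -0.38 az 4.40
```

Request:
jog_arm(
  plan=[
    {"dx":-4.4,"dy":-3.0,"dz":-0.4,"az":4.4},
    {"dx":-4.6,"dy":-2.6,"dz":-0.4,"az":4.4},
    {"dx":-4.8,"dy":-2.3,"dz":-0.4,"az":4.4},
    {"dx":-5.0,"dy":-1.9,"dz":-0.4,"az":4.4},
    {"dx":-5.1,"dy":-1.5,"dz":-0.4,"az":4.4},
    {"dx":-5.2,"dy":-1.1,"dz":-0.4,"az":4.4},
    {"dx":-5.2,"dy":-0.7,"dz":-0.4,"az":4.4},
    {"dx":-5.3,"dy":-0.3,"dz":-0.4,"az":4.4},
    {"dx":-5.3,"dy":0.1,"dz":-0.4,"az":4.4},
    {"dx":-5.3,"dy":0.5,"dz":-0.4,"az":4.4},
    {"dx":-5.2,"dy":0.9,"dz":-0.4,"az":4.4},
    {"dx":-5.1,"dy":1.3,"dz":-0.4,"az":4.4},
  ],
)

```text
invalid input
```

```bash
python3 - <<'E'
from h import *
import pickle
s=monitor.observe(); print(s["time"],s["position"],np.linalg.norm(s["qvel"]))
viewer.camera("wrist"); viewer.camera("wrist")
p=viewer.camera_params("wrist"); im=viewer.camera("wrist"); s=monitor.observe(); print(s["position"],s["orientation"][:,0],s["wrist_force"])
cv2.imwrite("pics/w1.png",im); cv2.imwrite("pics/w1b.png",cv2.resize(im,(800,600),interpolation=cv2.INTER_CUBIC)); pickle.dump(p,open("w1.pkl","wb"))
E
```

```text
0.1 [216.50096488 505.33565508 204.94205272] 0.004850566145359544
[216.56943667 505.4519488  205.18669594] [-9.19171791e-01  3.93856849e-01  4.27341253e-05] [-0.59413474  0.45697999  0.16766695]
```

View pics/w1b.png

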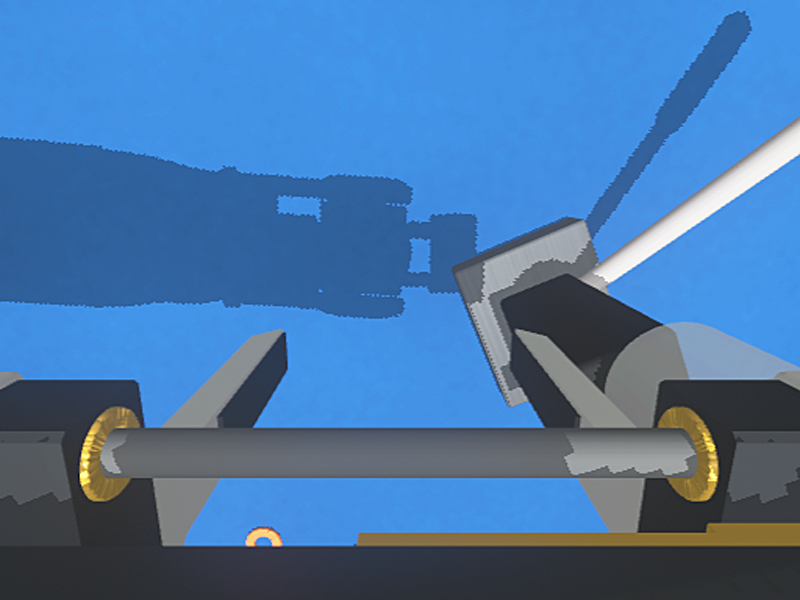

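The plan was refused, probably because a row needs every key, so I'll retry with the full set. The wrist view shows only the empty bench and the dial stand on the tool's +y side.

```bash
python3 - <<'E'
from h import *
rows([615,-105,250],104,12)
E
```

```text
dx -5.06 dy -3.37 dz -0.37 az 4.40
dx -5.30 dy -2.97 dz -0.37 az 4.40
dx -5.51 dy -2.56 dz -0.37 az 4.40
dx -5.69 dy -2.12 dz -0.37 az 4.40
dx -5.84 dy -1.68 dz -0.37 az 4.40
dx -5.95 dy -1.23 dz -0.37 az 4.40
dx -6.03 dy -0.77 dz -0.37 az 4.40
dx -6.07 dy -0.30 dz -0.37 az 4.40
dx -6.07 dy 0.16 dz -0.37 az 4.40
dx -6.04 dy 0.63 dz -0.37 az 4.40
dx -5.98 dy 1.09 dz -0.37 az 4.40
dx -5.88 dy 1.54 dz -0.37 az 4.40
```

Request:
jog_arm(
  plan=[
    {"dx":0,"dy":0,"dz":-2.0,"ax":0,"ay":0,"az":0,"claw":100},
  ],
)

```text
time: 0.38
position: [216.3, 505.0, 224.4]
orientation: [[-0.919, 0.394, -0.001], [0.394, 0.919, -0.003], [0.0, -0.003, -1.0]]
wrist_force: [-0.1, 0.7, -0.5]
width: 93.8
grip_force: 0.0
```

Request:
jog_arm(
  plan=[
    {"dx":-4.8,"dy":-3.2,"dz":-0.2,"ax":0,"ay":0,"az":4.4,"claw":100},
    {"dx":-5.0,"dy":-2.8,"dz":-0.2,"ax":0,"ay":0,"az":4.4,"claw":100},
    {"dx":-5.2,"dy":-2.4,"dz":-0.2,"ax":0,"ay":0,"az":4.4,"claw":100},
    {"dx":-5.4,"dy":-2.0,"dz":-0.2,"ax":0,"ay":0,"az":4.4,"claw":100},
    {"dx":-5.5,"dy":-1.6,"dz":-0.2,"ax":0,"ay":0,"az":4.4,"claw":100},
    {"dx":-5.6,"dy":-1.2,"dz":-0.2,"ax":0,"ay":0,"az":4.4,"claw":100},
    {"dx":-5.7,"dy":-0.7,"dz":-0.2,"ax":0,"ay":0,"az":4.4,"claw":100},
    {"dx":-5.8,"dy":-0.3,"dz":-0.2,"ax":0,"ay":0,"az":4.4,"claw":100},
    {"dx":-5.8,"dy":0.2,"dz":-0.2,"ax":0,"ay":0,"az":4.4,"claw":100},
    {"dx":-5.8,"dy":0.6,"dz":-0.2,"ax":0,"ay":0,"az":4.4,"claw":100},
    {"dx":-5.7,"dy":1.0,"dz":-0.2,"ax":0,"ay":0,"az":4.4,"claw":100},
    {"dx":-5.6,"dy":1.5,"dz":-0.2,"ax":0,"ay":0,"az":4.4,"claw":60},
  ],
)

```text
time: 1.88
position: [595.8, -75.7, 249.5]
orientation: [[-0.239, 0.971, 0.0], [0.971, 0.239, 0.0], [0.0, 0.0, -1.0]]
wrist_force: [0.4, 1.1, 0.6]
width: 87.5
grip_force: 0.0
```

```bash
python3 - <<'E'
from h import *
import pickle
for i in range(3): viewer.camera("wrist")
p=viewer.camera_params("wrist"); im=viewer.camera("wrist"); s=monitor.observe(); print(s["time"],s["position"],s["orientation"][:,0],np.linalg.norm(s["qvel"]))
cv2.imwrite("pics/w2.png",im); cv2.imwrite("pics/w2b.png",cv2.resize(im,(800,600),interpolation=cv2.INTER_CUBIC)); pickle.dump(p,open("w2.pkl","wb"))
E
```

```text
2.075 [595.00046474 -74.42972536 248.70251704] [-2.41074011e-01  9.70506517e-01  6.49989045e-04] 0.05164393930989901
```

View pics/w2b.png

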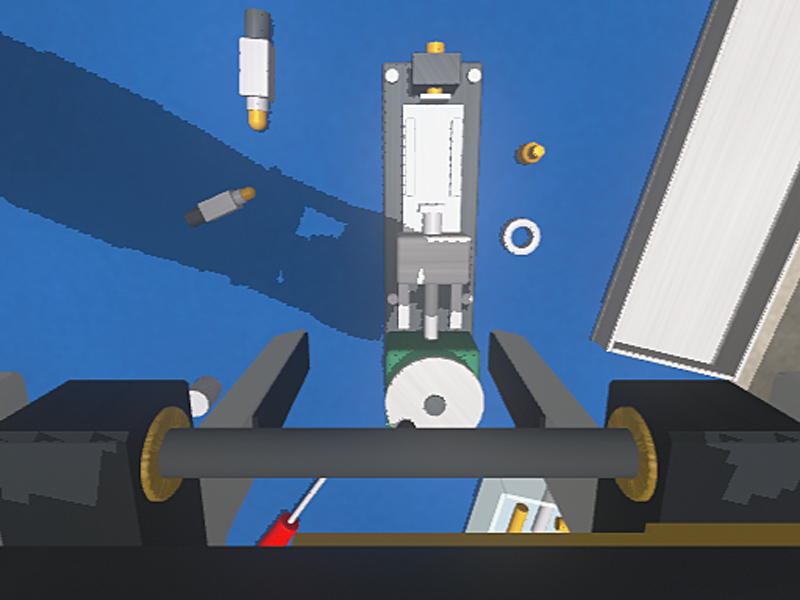

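The wrist view (800x600 scale) shows the disc hub at (435,405), the handle at (404,430) partly hidden, the plate's end from (383,63) to (481,63), the pad's face at about row 98, the anvil at about row 205, and the holder from its cap at (257,10) to its tip at (258,130).

```bash
python3 - <<'E'
from h import *
import pickle
p=pickle.load(open("w2.pkl","rb")); im=cv2.imread("pics/w2.png"); k=1/1.5625
C=lambda u,v,z: onz(p,u*k,v*k,z)
D=C(435,405,97); g=cv2.cvtColor(im,cv2.COLOR_BGR2GRAY)
m=(g[222:285,240:320]>185).astype(np.uint8); cs=max(cv2.findContours(m,0,2)[0],key=cv2.contourArea); (x,y),r=cv2.minEnclosingCircle(cs); print("disc circ",x+240,y+222,r,onz(p,x+240,y+222,97))
E_=(C(383,63,18)+C(481,63,18))/2; a=E_-D; print(D,E_,np.hypot(*a),np.degrees(np.arctan2(a[1],a[0])))
u=a/np.hypot(*a)
f=lambda q:round(float((q-D)@u-128),1)
print("pad face y",f(C(434,98,53)),"anvil",f(C(432,204,53)),"stop face",f(C(436,95,63)),"slide top front edge",f(C(434,234,64)))
print("handle top",C(403,425,143),"holder",C(257,10,12),C(258,131,12),C(255,38,24),C(255,96,24))
# anvil/pad close-up
cv2.imwrite("pics/c2.png",np.hstack([cv2.resize(im[20:160,235:320],None,fx=4.2,fy=4.2,interpolation=cv2.INTER_CUBIC),cv2.resize(im[0:90,140:185],None,fx=6.5,fy=6.54,interpolation=cv2.INTER_CUBIC)[:588]]))
E
```

```text
disc circ 277.5355339050293 257.15482330322266 31.293472290039062 [ 648.  -166.6]
[ 649.8 -169. ] [583.7  91.6] 268.8523200569413 104.23265583535071
pad face y 108.0 anvil 27.8 stop face 108.4 slide top front edge 4.7
handle top [ 622.4 -166.7] holder [434.3  97.2] [450.9   4.6] [440.3  73.8] [447.6  30.8]
```

View pics/c2.png

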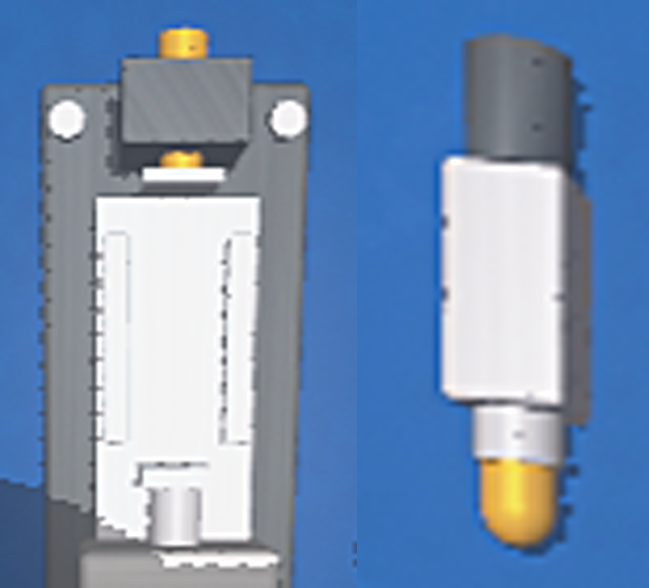

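The close-up shows the pad face and anvil clearly, with the cap, body and nozzle of the holder lying straight. The top and wrist estimates differ by about 5 mm, so I'll take a nearer look at the crank.

Request:
jog_arm(
  plan=[
    {"dx":-4.2,"dy":0.7,"dz":1.2,"ax":0,"ay":0,"az":0,"claw":60},
    {"dx":-4.2,"dy":0.7,"dz":1.2,"ax":0,"ay":0,"az":0,"claw":60},
    {"dx":-4.2,"dy":0.7,"dz":1.2,"ax":0,"ay":0,"az":0,"claw":60},
    {"dx":-4.1,"dy":0.6,"dz":1.3,"ax":0,"ay":0,"az":0,"claw":60},
    {"dx":0,"dy":0,"dz":0,"ax":0,"ay":0,"az":0,"claw":60},
    {"dx":0,"dy":0,"dz":0,"ax":0,"ay":0,"az":0,"claw":60},
  ],
)

```text
time: 2.82
position: [661.7, -227.9, 201.0]
orientation: [[-0.243, 0.97, 0.0], [0.97, 0.243, 0.0], [0.0, 0.0, -1.0]]
wrist_force: [-1.0, 0.9, 0.1]
width: 56.2
grip_force: 0.0
```

```bash
python3 - <<'E'
from h import *
import pickle
p=viewer.camera_params("wrist"); s=monitor.observe(); im=viewer.camera("wrist"); print(s["time"],s["position"],s["orientation"][:,0],s["width"],s["wrist_force"])
T=s["position"];R=s["orientation"]
print("tips",[proj(p,T+R@np.array([x,y*s["width"]/2,0]))*1.5625 for y in(-1,1) for x in (-8,8)])
cv2.imwrite("pics/w3.png",im); cv2.imwrite("pics/w3b.png",cv2.resize(im,(800,600),interpolation=cv2.INTER_CUBIC)); pickle.dump(p,open("w3.pkl","wb"))
E
```

```text
2.825 [ 661.69400935 -227.907705    200.9593745 ] [-2.43484194e-01  9.69904864e-01  3.81660519e-05] 56.23242731626522 [-0.95108073  0.88385229  0.09477838]
tips [array([329.0625, 370.    ]), array([327.8125 , 334.21875]), array([461.5625 , 370.15625]), array([462.8125, 334.375 ])]
```

View pics/w3b.png

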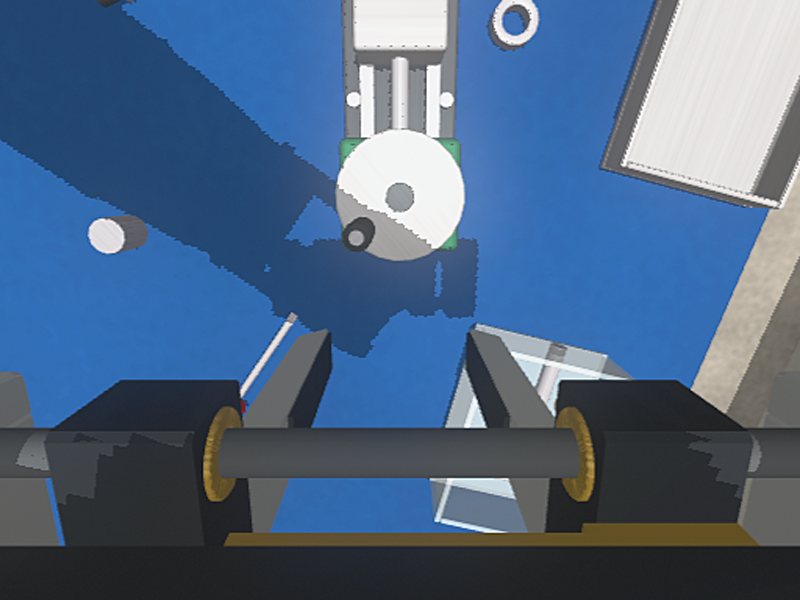

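The disc is centred at (400.5,195) and the handle top at (357,237). The fingertips appear about 3.7 px right of where the calibration puts them, so I'll correct the wrist camera by about 1.5 mm in tool y.

```bash
cat >> h.py <<'E'
K=1/1.5625
def wr(p,R,u,v,z): return onz(p,u*K,v*K,z)-1.5*R[:2,1]
E
python3 - <<'E'
from h import *
import pickle
p=pickle.load(open("w3.pkl","rb")); s=monitor.observe(); R=s["orientation"]; im=cv2.imread("pics/w3.png")
g=cv2.cvtColor(im,cv2.COLOR_BGR2HSV); m=((g[80:170,210:302,1]<60)&(g[80:170,210:302,2]>90)).astype(np.uint8)
m=cv2.morphologyEx(m,cv2.MORPH_OPEN,np.ones((15,15))); cs=max(cv2.findContours(m,0,2)[0],key=cv2.contourArea); (x,y),r=cv2.minEnclosingCircle(cs); print("disc px",(x+210)/K,(y+80)/K,r/K)
ax=wr(p,R,400.5,195,97); h=wr(p,R,357,237,143); print("axis",ax,"handle",h,"r",np.hypot(*(h-ax)),"ang",np.degrees(np.arctan2(*(h-ax)[::-1])))
print("hub",wr(p,R,400,197,99), "rel tool handle",R[:2,:2].T@(h-s["position"][:2]),"axis",R[:2,:2].T@(ax-s["position"][:2]))
E
```

```text
disc px 399.21875 181.51041865348816 78.09824347496033
axis [ 647.64525056 -167.66565363] handle [ 630.34525056 -192.86565363] r 30.566812067992988 ang -124.46990747236077
hub [ 647.64525056 -168.76565363] rel tool handle [ 41.5487679  -21.97057307] axis [61.7713658   0.95051819]
```

Request:
jog_arm(
  plan=[
    {"dx":4.1,"dy":-2.2,"dz":0,"ax":0,"ay":0,"az":0,"claw":60},
    {"dx":0,"dy":0,"dz":3.2,"ax":0,"ay":0,"az":0,"claw":60},
    {"dx":0,"dy":0,"dz":3.2,"ax":0,"ay":0,"az":0,"claw":60},
    {"dx":0,"dy":0,"dz":3.2,"ax":0,"ay":0,"az":0,"claw":60},
    {"dx":0,"dy":0,"dz":0,"ax":0,"ay":0,"az":0,"claw":40},
    {"dx":0,"dy":0,"dz":0,"ax":0,"ay":0,"az":0,"claw":25},
    {"dx":0,"dy":0,"dz":0,"ax":0,"ay":0,"az":0,"claw":20},
  ],
)

```text
time: 3.75
position: [631.1, -194.9, 106.4]
orientation: [[-0.242, 0.97, 0.002], [0.97, 0.242, -0.001], [-0.001, 0.002, -1.0]]
wrist_force: [-0.4, -0.5, -0.3]
width: 29.9
grip_force: 0.0
```

```bash
python3 - <<'E'
from h import *
import pickle
p=viewer.camera_params("wrist"); s=monitor.observe(); im=viewer.camera("wrist"); print(s["time"],s["position"],s["width"],s["wrist_force"])
cv2.imwrite("pics/w4.png",im[150:384,130:380]); cv2.imwrite("pics/w4b.png",cv2.resize(im[150:370,130:380],None,fx=2.6,fy=2.6,interpolation=cv2.INTER_CUBIC))
E
```

```text
3.75 [ 631.07225707 -194.89427439  106.4046179 ] 29.884448191752302 [-0.366523   -0.54249151 -0.28894506]
```

View pics/w4b.png

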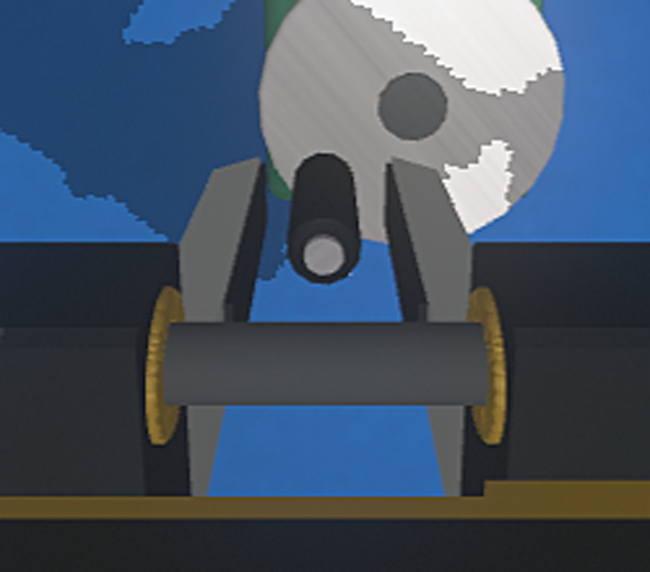

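The handle stands centred between the fingers. I'll close on it and work out the arc.

Request:
jog_arm(
  plan=[
    {"dx":0,"dy":0,"dz":0,"ax":0,"ay":0,"az":0,"claw":10},
    {"dx":0,"dy":0,"dz":0,"ax":0,"ay":0,"az":0,"claw":10},
    {"dx":0,"dy":0,"dz":0,"ax":0,"ay":0,"az":0,"claw":10},
  ],
)

```text
time: 4.18
position: [630.6, -195.1, 105.0]
orientation: [[-0.242, 0.97, 0.001], [0.97, 0.242, -0.0], [-0.001, 0.001, -1.0]]
wrist_force: [-0.9, -0.2, 5.8]
width: 15.2
grip_force: 30.0
```

```bash
cat >> h.py <<'E'
def arc(c,t0,step,n,yaw=104,r=30):
    """rows moving the handle point on circle c,r from angle t0 by n steps (deg)"""
    a=np.radians(yaw)
    for i in range(n):
        q0,q1=np.radians(t0+step*i),np.radians(t0+step*(i+1)); d=r*np.array([np.cos(q1)-np.cos(q0),np.sin(q1)-np.sin(q0)])
        print("%.2f,%.2f"%((d[0]*np.cos(a)+d[1]*np.sin(a))/10,(d[0]*np.sin(a)-d[1]*np.cos(a))/10),end=" ; ")
    print()
E
python3 - <<'E'
from h import *
p=viewer.camera_params("wrist"); s=monitor.observe(); R=s["orientation"]
print(s["position"],s["width"],s["grip_force"],s["wrist_force"])
print(onz(p,288.8,190.8,98)-1.5*R[:2,1])
arc((0,0),-122,15.5,20)
E
```

```text
[ 630.63466812 -195.11112043  105.02905828] 15.199596277619555 30.001021027565002 [-0.87196253 -0.16924154  5.76428116]
[ 646.94456239 -168.56290512]
-0.50,0.64 ; -0.31,0.75 ; -0.10,0.80 ; 0.12,0.80 ; 0.33,0.74 ; 0.51,0.63 ; 0.66,0.47 ; 0.76,0.27 ; 0.81,0.06 ; 0.79,-0.16 ; 0.72,-0.36 ; 0.60,-0.54 ; 0.43,-0.68 ; 0.23,-0.77 ; 0.02,-0.81 ; -0.20,-0.78 ; -0.40,-0.70 ; -0.57,-0.57 ; -0.71,-0.40 ; -0.79,-0.19 ;
```

Request:
jog_arm(
  plan=[
    {"dx":-0.5,"dy":0.64,"dz":0,"ax":0,"ay":0,"az":0,"claw":10},
    {"dx":-0.31,"dy":0.75,"dz":0,"ax":0,"ay":0,"az":0,"claw":10},
    {"dx":-0.1,"dy":0.8,"dz":0,"ax":0,"ay":0,"az":0,"claw":10},
    {"dx":0.12,"dy":0.8,"dz":0,"ax":0,"ay":0,"az":0,"claw":10},
    {"dx":0.33,"dy":0.74,"dz":0,"ax":0,"ay":0,"az":0,"claw":10},
    {"dx":0.51,"dy":0.63,"dz":0,"ax":0,"ay":0,"az":0,"claw":10},
  ],
)

```text
time: 4.92
position: [673.3, -186.2, 105.3]
orientation: [[-0.241, 0.971, 0.003], [0.971, 0.241, -0.004], [-0.004, 0.002, -1.0]]
wrist_force: [3.1, -10.7, 3.4]
width: 15.7
grip_force: 30.0
```

```bash
python3 - <<'E'
from h import *
s=monitor.observe(); print(s["position"],s["width"],s["grip_force"],s["wrist_force"],s["wrist_torque"])
d=s["position"][:2]-[646.7,-169.6]; print(np.hypot(*d),np.degrees(np.arctan2(d[1],d[0])))
E
```

```text
[ 673.32621281 -186.24521284  105.28285412] 15.710257617854014 30.000847578048706 [  3.12242861 -10.6787928    3.39362118] [-2.2012849  -0.46996937 -0.00318044]
31.40092862890394 -32.01130911437661
```

```bash
python3 - <<'E'
from h import *
arc((0,0),-31.5,15.5,14)
E
```

```text
0.64,0.50 ; 0.75,0.31 ; 0.80,0.10 ; 0.80,-0.12 ; 0.74,-0.33 ; 0.62,-0.52 ; 0.46,-0.66 ; 0.27,-0.76 ; 0.05,-0.81 ; -0.16,-0.79 ; -0.37,-0.72 ; -0.55,-0.59 ; -0.69,-0.43 ; -0.78,-0.23 ;
```

Request:
jog_arm(
  plan=[
    {"dx":0.6,"dy":0.55,"dz":0,"ax":0,"ay":0,"az":0,"claw":10},
    {"dx":0.75,"dy":0.31,"dz":0,"ax":0,"ay":0,"az":0,"claw":10},
    {"dx":0.8,"dy":0.1,"dz":0,"ax":0,"ay":0,"az":0,"claw":10},
    {"dx":0.8,"dy":-0.12,"dz":0,"ax":0,"ay":0,"az":0,"claw":10},
    {"dx":0.74,"dy":-0.33,"dz":0,"ax":0,"ay":0,"az":0,"claw":10},
    {"dx":0.62,"dy":-0.52,"dz":0,"ax":0,"ay":0,"az":0,"claw":10},
  ],
)

```text
time: 5.68
position: [662.4, -143.7, 105.0]
orientation: [[-0.241, 0.97, 0.002], [0.97, 0.241, -0.003], [-0.003, 0.001, -1.0]]
wrist_force: [2.5, -12.3, 2.3]
width: 15.2
grip_force: 30.0
```

```bash
cat >> h.py <<'E'
def crk(c=(647.7,-170.5)):
    s=monitor.observe(); d=s["position"][:2]-c; r=np.hypot(*d); e=d/r; t=np.array([-e[1],e[0]]); f=s["wrist_force"]
    print("t %.2f pos %s r %.2f ang %.2f Frad %.1f Ftan(ccw) %.1f Fz %.1f w %.1f"%(s["time"],s["position"].round(1),r,np.degrees(np.arctan2(d[1],d[0])),f[:2]@e,f[:2]@t,f[2],s["width"]))
E
python3 -c "
from h import *
crk()"
```

```text
t 5.67 pos [ 662.4 -143.7  105. ] r 30.54 ang 61.29 Frad -9.6 Ftan(ccw) -8.1 Fz 2.3 w 15.2
```

```bash
python3 -c "
from h import *
arc(0,61.3,15.5,8)"
```

```text
0.46,-0.66 ; 0.27,-0.76 ; 0.06,-0.81 ; -0.16,-0.79 ; -0.37,-0.72 ; -0.55,-0.60 ; -0.69,-0.43 ; -0.78,-0.23 ;
```

Request:
jog_arm(
  plan=[
    {"dx":0.39,"dy":-0.66,"dz":0,"ax":0,"ay":0,"az":0,"claw":10},
    {"dx":0.24,"dy":-0.76,"dz":0,"ax":0,"ay":0,"az":0,"claw":10},
    {"dx":0.06,"dy":-0.81,"dz":0,"ax":0,"ay":0,"az":0,"claw":10},
    {"dx":-0.16,"dy":-0.79,"dz":0,"ax":0,"ay":0,"az":0,"claw":10},
    {"dx":-0.37,"dy":-0.72,"dz":0,"ax":0,"ay":0,"az":0,"claw":10},
    {"dx":-0.55,"dy":-0.6,"dz":0,"ax":0,"ay":0,"az":0,"claw":10},
    {"dx":-0.69,"dy":-0.43,"dz":0,"ax":0,"ay":0,"az":0,"claw":10},
    {"dx":-0.78,"dy":-0.23,"dz":0,"ax":0,"ay":0,"az":0,"claw":10},
  ],
)

```text
time: 6.68
position: [618.1, -171.4, 105.0]
orientation: [[-0.243, 0.97, 0.0], [0.97, 0.243, 0.002], [0.002, 0.001, -1.0]]
wrist_force: [-1.8, 8.3, 7.8]
width: 15.2
grip_force: 30.0
```

```bash
python3 -c "
from h import *
crk()"
```

```text
t 6.67 pos [ 618.1 -171.4  105. ] r 29.59 ang -178.34 Frad 1.6 Ftan(ccw) -8.3 Fz 7.8 w 15.2
```

Request:
jog_arm(
  plan=[
    {"dx":0,"dy":0,"dz":0,"ax":0,"ay":0,"az":0,"claw":40},
    {"dx":0,"dy":0,"dz":0,"ax":0,"ay":0,"az":0,"claw":50},
    {"dx":0,"dy":0,"dz":-4,"ax":0,"ay":0,"az":0,"claw":60},
    {"dx":0,"dy":0,"dz":-4,"ax":0,"ay":0,"az":0,"claw":60},
    {"dx":2.5,"dy":-1,"dz":-4,"ax":0,"ay":0,"az":0,"claw":60},
    {"dx":4,"dy":-2,"dz":-2.5,"ax":0,"ay":0,"az":0,"claw":60},
    {"dx":4,"dy":-2,"dz":0,"ax":0,"ay":0,"az":0,"claw":60},
    {"dx":3.5,"dy":-1.6,"dz":0,"ax":0,"ay":0,"az":0,"claw":60},
    {"dx":0,"dy":0,"dz":0,"ax":0,"ay":0,"az":0,"claw":60},
    {"dx":0,"dy":0,"dz":0,"ax":0,"ay":0,"az":0,"claw":60},
  ],
)

```text
time: 7.92
position: [520.5, -52.6, 249.5]
orientation: [[-0.242, 0.97, 0.0], [0.97, 0.242, -0.0], [-0.0, 0.0, -1.0]]
wrist_force: [0.2, 0.4, 0.1]
width: 56.3
grip_force: 0.0
```

```bash
python3 - <<'E'
from h import *
import pickle
p=viewer.camera_params("wrist"); s=monitor.observe(); im=viewer.camera("wrist"); print(s["time"],s["position"],s["width"])
cv2.imwrite("pics/w5.png",im); cv2.imwrite("pics/w5b.png",cv2.resize(im,(800,600),interpolation=cv2.INTER_CUBIC)); pickle.dump(p,open("w5.pkl","wb"))
E
```

```text
7.925 [520.47008564 -52.642656   249.47822601] 56.28224797060083
```

View pics/w5b.png

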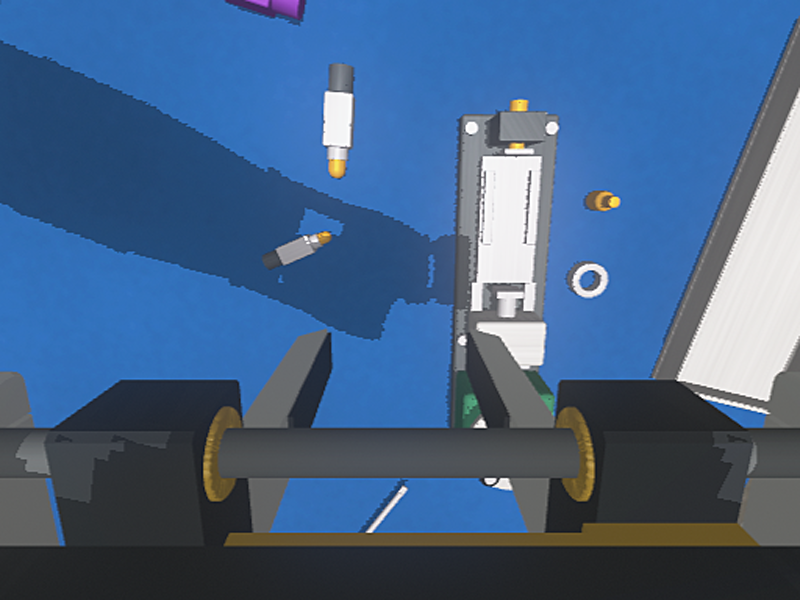

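The slide is now well back, with the anvil face at about (510,290) against the pad at (519,153). The holder runs from (341,66) to (338,178), with its body at columns 324-353 and rows 92-147.

```bash
python3 - <<'E'
from h import *
import pickle
p=pickle.load(open("w5.pkl","rb")); s=monitor.observe(); R=s["orientation"]; im=cv2.imread("pics/w5.png"); hsv=cv2.cvtColor(im,cv2.COLOR_BGR2HSV)
W=lambda u,v,z: wr(p,R,u/K if 0 else u,v,z)
c=np.array([647.7,-170.5])
E_=(W(462,116,18)+W(558,115,18))/2; a=E_-c; u=a/np.hypot(*a); print("end",E_,np.hypot(*a),np.degrees(np.arctan2(a[1],a[0])))
n=np.array([u[1],-u[0]])
for nm,q in dict(pad=W(519,153,53),anvil=W(510,291,53),wallL_in=W(490,171,38),wallR_in=W(528,171,38),wallL2=W(490,244,38),wallR2=W(528,244,38),floorL=W(482,156,30),floorR=W(541,156,30),stopL=W(498,112,60),stopR=W(546,112,60)).items():
    print(nm,"y %.1f x %.1f"%((q-c)@u-128,(q-c)@n))
# holder mask
blue=(hsv[:,:,0]>95)&(hsv[:,:,0]<128)&(hsv[:,:,1]>110)
m=np.zeros(blue.shape,np.uint8); m[35:120,195:235]=(~blue)[35:120,195:235]
cnt=max(cv2.findContours(m,0,2)[0],key=cv2.contourArea); r=cv2.minAreaRect(cnt); print("rect",r)
bs=m*((hsv[:,:,1]<60)&(hsv[:,:,2]>150)); 
for v in (65,75,85,90): 
    x=np.where(bs[v])[0]; print(v,x.min(),x.max(),wr(p,R,(x.min()+x.max()+1)/2/K,v/K,24))
tip=np.where(m.any(1))[0]; print("rows",tip.min(),tip.max())
A=wr(p,R,341,66,12);B=wr(p,R,338,178.5,12); print("cap",A,"tip",B,np.hypot(*(B-A)),"mid",(A+B)/2,"rev ang",np.degrees(np.arctan2(*(A-B)[::-1])))
b0,b1=wr(p,R,340,91.5,24),wr(p,R,337.5,147,24); print("body ends",b0,b1,np.hypot(*(b0-b1)))
E
```

```text
end [582.14447272  91.23745307] 269.82220348785086 104.0612040175615
pad y 109.2 x 0.7
anvil y -3.5 x 0.2
wallL_in y 95.7 x -18.7
wallR_in y 95.7 x 13.0
wallL2 y 34.7 x -15.7
wallR2 y 34.8 x 17.1
floorL y 108.0 x -24.4
floorR y 108.1 x 25.3
stopL y 138.7 x -19.0
stopR y 138.6 x 17.7
rect ((216.19349670410156, 76.96897888183594), (19.677757263183594, 72.2542724609375), 2.2025980949401855)
65 208 225 [439.54447272  65.93745307]
75 207 224 [440.94447272  53.63745307]
85 207 224 [443.54447272  41.43745307]
90 207 224 [444.84447272  35.33745307]
rows 41 113
cap [433.34447272  95.13745307] tip [450.34447272   4.63745307] 92.08284313595014 mid [441.84447272  49.88745307] rev ang 100.63876660950677
body ends [438.64447272  73.73745307] [445.94447272  30.23745307] 44.1082758674605
```

```bash
python3 -c "
from h import *
rows([442,52,90],100.2,4)"
```

```text
dx 3.02 dy -1.27 dz 3.98 az 0.95
dx 3.00 dy -1.32 dz 3.98 az 0.95
dx 2.98 dy -1.37 dz 3.98 az 0.95
dx 2.95 dy -1.42 dz 3.98 az 0.95
```

Request:
jog_arm(
  plan=[
    {"dx":3.0,"dy":-1.3,"dz":4,"ax":0,"ay":0,"az":0.95,"claw":60},
    {"dx":3.0,"dy":-1.3,"dz":4,"ax":0,"ay":0,"az":0.95,"claw":60},
    {"dx":3.0,"dy":-1.4,"dz":4,"ax":0,"ay":0,"az":0.95,"claw":60},
    {"dx":3.0,"dy":-1.4,"dz":4,"ax":0,"ay":0,"az":0.95,"claw":60},
    {"dx":0,"dy":0,"dz":3,"ax":0,"ay":0,"az":0,"claw":60},
    {"dx":0,"dy":0,"dz":3,"ax":0,"ay":0,"az":0,"claw":60},
    {"dx":0,"dy":0,"dz":1.5,"ax":0,"ay":0,"az":0,"claw":60},
    {"dx":0,"dy":0,"dz":0,"ax":0,"ay":0,"az":0,"claw":60},
    {"dx":0,"dy":0,"dz":0,"ax":0,"ay":0,"az":0,"claw":60},
  ],
)

```text
time: 9.1
position: [442.0, 52.8, 15.3]
orientation: [[-0.177, 0.984, 0.001], [0.984, 0.177, 0.0], [-0.0, 0.001, -1.0]]
wrist_force: [-0.0, -0.5, 0.8]
width: 56.4
grip_force: 0.0
```

Request:
jog_arm(
  plan=[
    {"dx":0,"dy":0,"dz":0.45,"ax":0,"ay":0,"az":0,"claw":60},
    {"dx":0,"dy":0,"dz":0,"ax":0,"ay":0,"az":0,"claw":40},
    {"dx":0,"dy":0,"dz":0,"ax":0,"ay":0,"az":0,"claw":15},
    {"dx":0,"dy":0,"dz":0,"ax":0,"ay":0,"az":0,"claw":15},
    {"dx":0,"dy":0,"dz":0,"ax":0,"ay":0,"az":0,"claw":15},
    {"dx":0,"dy":0,"dz":0,"ax":0,"ay":0,"az":0,"claw":15},
  ],
)

```text
time: 9.85
position: [441.3, 53.0, 10.0]
orientation: [[-0.177, 0.984, 0.0], [0.984, 0.177, -0.0], [-0.0, 0.0, -1.0]]
wrist_force: [-1.3, 0.3, 2.3]
width: 23.9
grip_force: 30.0
```

```bash
python3 -c "
from h import *
rows([602,10.8,100],104.15,4,[441.3,53,100,100.2])"
```

```text
dx -1.75 dy 3.77 dz -0.00 az -0.99
dx -1.81 dy 3.74 dz -0.00 az -0.99
dx -1.88 dy 3.70 dz -0.00 az -0.99
dx -1.94 dy 3.67 dz -0.00 az -0.99
```

Request:
jog_arm(
  plan=[
    {"dx":0,"dy":0,"dz":-3,"ax":0,"ay":0,"az":0,"claw":15},
    {"dx":0,"dy":0,"dz":-3,"ax":0,"ay":0,"az":0,"claw":15},
    {"dx":0,"dy":0,"dz":-3,"ax":0,"ay":0,"az":0,"claw":15},
  ],
)

```text
time: 10.22
position: [441.0, 53.0, 100.6]
orientation: [[-0.177, 0.984, -0.001], [0.984, 0.177, -0.0], [0.0, -0.001, -1.0]]
wrist_force: [-0.7, -0.1, -2.6]
width: 23.6
grip_force: 30.0
```

Request:
jog_arm(
  plan=[
    {"dx":-1.75,"dy":3.8,"dz":0,"ax":0,"ay":0,"az":-1,"claw":15},
    {"dx":-1.8,"dy":3.75,"dz":0,"ax":0,"ay":0,"az":-1,"claw":15},
    {"dx":-1.9,"dy":3.7,"dz":0,"ax":0,"ay":0,"az":-1,"claw":15},
    {"dx":-1.95,"dy":3.65,"dz":0,"ax":0,"ay":0,"az":-1,"claw":15},
    {"dx":0,"dy":0,"dz":2,"ax":0,"ay":0,"az":0,"claw":15},
    {"dx":0,"dy":0,"dz":0,"ax":0,"ay":0,"az":0,"claw":15},
    {"dx":0,"dy":0,"dz":0,"ax":0,"ay":0,"az":0,"claw":15},
  ],
)

```text
time: 11.1
position: [602.1, 10.8, 80.5]
orientation: [[-0.246, 0.969, 0.0], [0.969, 0.246, -0.0], [-0.0, 0.0, -1.0]]
wrist_force: [-0.8, 0.1, -2.1]
width: 23.4
grip_force: 30.0
```

```bash
python3 - <<'E'
from h import *
import pickle
p=viewer.camera_params("wrist"); s=monitor.observe(); im=viewer.camera("wrist"); R=s["orientation"]; print(s["time"],s["position"],s["width"],np.degrees(np.arctan2(R[1,0],R[0,0])),s["wrist_force"])
cv2.imwrite("pics/w6.png",im); pickle.dump(p,open("w6.pkl","wb"))
cv2.imwrite("pics/w6b.png",cv2.resize(im[60:330,140:380],None,fx=2.2,fy=2.2,interpolation=cv2.INTER_CUBIC))
E
```

```text
11.1 [602.10645872  10.82120517  80.45354808] 23.380768246943664 104.21422680847681 [-0.778902    0.13483651 -2.07776721]
```

View pics/w6b.png

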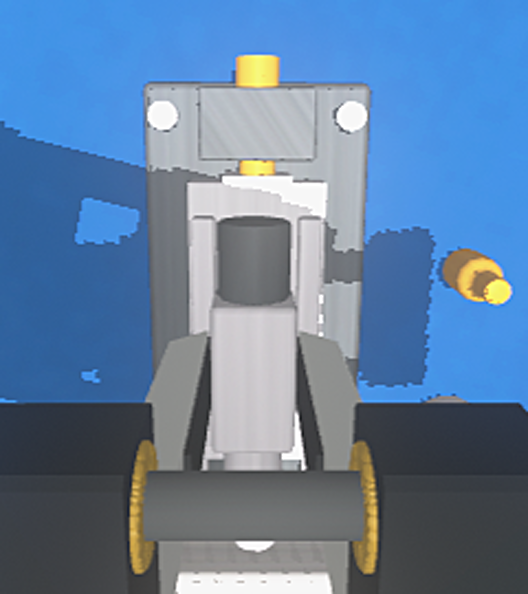

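The last picture shows the holder over the cradle, with the cap at crop column 254.5 and the cradle and stop at 257-258. That is about 0.8 mm off in tool y, so I'll correct it while lowering.

Request:
jog_arm(
  plan=[
    {"dx":0,"dy":0.08,"dz":1.5,"ax":0,"ay":0,"az":0,"claw":15},
    {"dx":0,"dy":0,"dz":1.5,"ax":0,"ay":0,"az":0,"claw":15},
    {"dx":0,"dy":0,"dz":0.5,"ax":0,"ay":0,"az":0,"claw":15},
    {"dx":0,"dy":0,"dz":0.2,"ax":0,"ay":0,"az":0,"claw":15},
    {"dx":0,"dy":0,"dz":0,"ax":0,"ay":0,"az":0,"claw":15},
    {"dx":0,"dy":0,"dz":0,"ax":0,"ay":0,"az":0,"claw":15},
  ],
)

```text
time: 11.9
position: [603.2, 10.9, 43.3]
orientation: [[-0.245, 0.969, 0.001], [0.969, 0.245, -0.0], [-0.0, 0.001, -1.0]]
wrist_force: [-0.1, -0.1, -2.5]
width: 23.4
grip_force: 30.0
```

Request:
jog_arm(
  plan=[
    {"dx":0,"dy":0,"dz":0.15,"ax":0,"ay":0,"az":0,"claw":15},
    {"dx":0,"dy":0,"dz":0.13,"ax":0,"ay":0,"az":0,"claw":15},
    {"dx":0,"dy":0,"dz":0,"ax":0,"ay":0,"az":0,"claw":15},
    {"dx":0,"dy":0,"dz":0,"ax":0,"ay":0,"az":0,"claw":15},
  ],
)

```text
time: 12.4
position: [603.0, 10.9, 40.1]
orientation: [[-0.245, 0.969, -0.0], [0.969, 0.245, -0.0], [0.0, -0.0, -1.0]]
wrist_force: [0.4, 0.5, -1.7]
width: 23.2
grip_force: 30.0
```

Request:
jog_arm(
  plan=[
    {"dx":0,"dy":0,"dz":0,"ax":0,"ay":0,"az":0,"claw":38},
    {"dx":0,"dy":0,"dz":0,"ax":0,"ay":0,"az":0,"claw":38},
    {"dx":0,"dy":0,"dz":0,"ax":0,"ay":0,"az":0,"claw":38},
    {"dx":0,"dy":0,"dz":-2,"ax":0,"ay":0,"az":0,"claw":40},
    {"dx":0,"dy":0,"dz":-4,"ax":0,"ay":0,"az":0,"claw":50},
    {"dx":0,"dy":0,"dz":-5,"ax":0,"ay":0,"az":0,"claw":50},
    {"dx":-1,"dy":-0.2,"dz":-5,"ax":0,"ay":0,"az":0,"claw":50},
    {"dx":0,"dy":0,"dz":-2,"ax":0,"ay":0,"az":0,"claw":50},
    {"dx":0,"dy":0,"dz":0,"ax":0,"ay":0,"az":0,"claw":50},
    {"dx":0,"dy":0,"dz":0,"ax":0,"ay":0,"az":0,"claw":50},
  ],
)

```text
time: 13.65
position: [603.1, 0.8, 219.4]
orientation: [[-0.245, 0.969, -0.001], [0.969, 0.245, 0.0], [0.0, -0.001, -1.0]]
wrist_force: [-0.1, 0.2, -1.0]
width: 46.9
grip_force: 0.0
```

```bash
python3 - <<'E'
from h import *
p=viewer.camera_params("wrist"); s=monitor.observe(); im=viewer.camera("wrist"); R=s["orientation"]; print(s["time"],s["position"],s["width"]); cv2.imwrite("pics/w7.png",im)
c=np.array([647.7,-170.5]); u=np.array([-.2444,.9697]); n=np.array([u[1],-u[0]])
def J(x,y,z): return np.r_[c+u*(y+128)+n*x,z]
J2=lambda x,y,z: proj(p,J(x,y,z)+np.r_[1.5*R[:2,1],0])
print("exp cap,tip,pad,anvil,body",J2(0,103,42),J2(0,11,42),J2(0,108.2,53),J2(0,-4.5,53))
hsv=cv2.cvtColor(im,cv2.COLOR_BGR2HSV); H,S,V=cv2.split(hsv)
col=int(J2(0,57,50)[0]); 
# profile along the jig's centre line
for v in range(int(J2(0,118,53)[1]),int(J2(0,-10,53)[1]),2):
    yj=None; print(v,H[v,col-1:col+2].mean().astype(int),S[v,col-1:col+2].mean().astype(int),V[v,col-1:col+2].mean().astype(int),end=" | ")
# brass cross
m=((H>12)&(H<32)&(S>110)&(V>120)); m[:, :col-20]=0; m[:,col+20:]=0
n_,l,st,ce=cv2.connectedComponentsWithStats(m.astype(np.uint8)); print(); print([(st[i].tolist(),ce[i].round(1).tolist()) for i in range(1,n_) if st[i,4]>15])
# lateral profile mid body
v=int(J2(0,50,54)[1]); print("row",v,"centre",J2(0,50,54),V[v,col-40:col+40].tolist())
E
```

```text
13.65 [603.11465734   0.80999077 219.40024081] 46.883257845434976
exp cap,tip,pad,anvil,body [256.5 129.9] [256.3 202.9] [256.6 125.7] [256.3 217.2]
117 60 25 100 | 119 24 162 244 | 121 24 177 242 | 123 105 7 255 | 125 117 6 219 | 127 120 1 246 | 129 0 0 255 | 131 108 24 90 | 133 104 16 140 | 135 107 15 139 | 137 105 14 138 | 139 105 14 139 | 141 101 16 143 | 143 108 18 94 | 145 106 19 96 | 147 108 18 96 | 149 110 20 85 | 151 137 6 166 | 153 135 7 169 | 155 137 7 168 | 157 134 6 167 | 159 141 5 166 | 161 140 6 165 | 163 133 7 165 | 165 141 5 164 | 167 143 6 163 | 169 139 4 162 | 171 140 6 162 | 173 143 6 161 | 175 139 5 161 | 177 134 7 161 | 179 139 5 159 | 181 141 6 159 | 183 147 5 158 | 185 136 7 137 | 187 135 6 156 | 189 134 6 155 | 191 126 7 157 | 193 18 80 162 | 195 19 153 171 | 197 18 151 170 | 199 19 152 171 | 201 18 146 160 | 203 17 146 131 | 205 133 3 243 | 207 153 2 242 | 209 112 14 89 | 211 115 11 103 | 213 131 6 109 | 215 137 10 102 | 217 153 2 254 | 219 153 3 233 | 
[([252, 89, 11, 9, 95], [257.2, 93.0]), ([253, 118, 10, 4, 37], [257.1, 119.5]), ([252, 193, 11, 11, 92], [256.6, 197.7])]
row 174 centre [256.4 174.9] [119, 121, 121, 121, 120, 122, 121, 120, 122, 111, 89, 88, 92, 92, 93, 94, 94, 94, 94, 95, 95, 78, 154, 166, 160, 160, 161, 162, 162, 141, 165, 150, 151, 163, 162, 162, 163, 163, 164, 161, 160, 162, 164, 164, 162, 161, 162, 163, 161, 159, 144, 162, 134, 149, 164, 160, 161, 161, 156, 169, 132, 131, 141, 138, 137, 146, 112, 93, 94, 96, 92, 83, 115, 128, 125, 124, 121, 122, 122, 122]
```

The profile confirms the holder lies in the cradle, with its cap about 5 mm short of the pad and its brass tip clear of the anvil. Back to the crank.

Request:
jog_arm(
  plan=[
    {"dx":-4.25,"dy":-0.7,"dz":1,"ax":0,"ay":0,"az":0,"claw":50},
    {"dx":-4.25,"dy":-0.7,"dz":1,"ax":0,"ay":0,"az":0,"claw":50},
    {"dx":-4.25,"dy":-0.7,"dz":1,"ax":0,"ay":0,"az":0,"claw":50},
    {"dx":-4.25,"dy":-0.7,"dz":1,"ax":0,"ay":0,"az":0,"claw":50},
    {"dx":0,"dy":0,"dz":0,"ax":0,"ay":0,"az":0,"claw":50},
    {"dx":0,"dy":0,"dz":0,"ax":0,"ay":0,"az":0,"claw":50},
  ],
)

```text
time: 14.45
position: [617.9, -170.3, 179.5]
orientation: [[-0.246, 0.969, -0.001], [0.969, 0.246, 0.001], [0.001, -0.001, -1.0]]
wrist_force: [0.2, 1.4, 1.7]
width: 47.4
grip_force: 0.0
```

```bash
python3 - <<'E'
from h import *
p=viewer.camera_params("wrist"); s=monitor.observe(); im=viewer.camera("wrist"); R=s["orientation"]; print(s["time"],s["position"])
cv2.imwrite("pics/w8.png",im); V=cv2.cvtColor(im,cv2.COLOR_BGR2HSV)
o=lambda q: proj(p,np.array(q)+np.r_[1.5*R[:2,1],0])
print("expected handle top",o([618.1,-171.4,143]),"bottom",o([618.1,-171.4,99]))
sub=im[200:275,215:300]; d=(sub.max(2)<45).astype(np.uint8); n,l,st,c=cv2.connectedComponentsWithStats(d)
print([(st[i].tolist(),(c[i]+[215,200]).round(1).tolist()) for i in range(1,n) if st[i,4]>20])
E
```

```text
14.45 [ 617.94628876 -170.31298983  179.54266033]
expected handle top [255.1 209.8] bottom [255.1 195. ]
[]
```

```bash
python3 - <<'E'
import cv2,numpy as np
im=cv2.imread("pics/w8.png"); g=im.max(2)
print(g[180:232:3,238:274:2])
E
```

```text
[[119 117 119 102  94 113 159 162 160 165 160 164 163 162 160 162 160 163]
 [118 118 118 101  87 150 160 161 160 163 162 163 162 161 158 160 160 163]
 [118 117 118  99 132 160 166 126  60  86 157 168 160 160 158 160 160 161]
 [117 117 117  99 164 109  50  55  56  57  56  46 152 159 159 158 160 160]
 [117 117 117 117 124  48  54  55  55  55  58  56  42 164 159 157 161 157]
 [117 117 118 126 111  51  56  54  55  56  56  57  52 150 158 158 159 157]
 [118 118 117 139  80  53  55  54  55  56  55  56  54 146 156 158 158 158]
 [117 117 119 142  65  57  62  65  64  64  64  63  56 113 158 158 156 158]
 [118 118 119 129  56  62  57 121 145 130  69  61  62  82 162 156 155 158]
 [119 119 120 113  53  56 150 158 157 157 162  81  61  59 162 156 156 160]
 [117 117 118 112  56  55 143 152 151 151 158  88  57 108 158 155 156 159]
 [116 118 117 111  70  55  52 114 171 147  71  54 113 160 154 155 156 158]
 [116 116 117 111  89 117 149  68  49  49  96 167 154 153 153 154 156 155]
 [117 117 115 148  87  97 123 157 153 152 150 152 151 154 154 153 156 156]
 [118 111 192 191  92  99 102 119 155 151 151 150 153 154 153 154 156 157]
 [117 109 189 183 190 175  93  96  90 156 154 148 151 152 153 155 154 156]
 [115 175 186 183 181 180 181 180 182 187 151 154 148 242 144 153 155 154]
 [106 185 180 180 180 182 184 184 182 182 181 182 213 249 245 197 151 145]]
```

The handle pin is at (254.5,208), within 1 mm of where I expected. Descending to grip.

Request:
jog_arm(
  plan=[
    {"dx":0,"dy":0,"dz":2.5,"ax":0,"ay":0,"az":0,"claw":50},
    {"dx":0,"dy":0,"dz":2.5,"ax":0,"ay":0,"az":0,"claw":50},
    {"dx":0,"dy":0,"dz":2.3,"ax":0,"ay":0,"az":0,"claw":50},
    {"dx":0,"dy":0,"dz":0,"ax":0,"ay":0,"az":0,"claw":40},
    {"dx":0,"dy":0,"dz":0,"ax":0,"ay":0,"az":0,"claw":25},
    {"dx":0,"dy":0,"dz":0,"ax":0,"ay":0,"az":0,"claw":10},
    {"dx":0,"dy":0,"dz":0,"ax":0,"ay":0,"az":0,"claw":10},
    {"dx":0,"dy":0,"dz":0,"ax":0,"ay":0,"az":0,"claw":10},
  ],
)

```text
time: 15.5
position: [618.1, -171.1, 108.2]
orientation: [[-0.245, 0.969, 0.0], [0.969, 0.245, -0.0], [-0.0, 0.0, -1.0]]
wrist_force: [-4.1, 0.7, 5.1]
width: 15.5
grip_force: 30.0
```

```bash
python3 -c "
from h import *
crk()
arc(0,-179,-12,20,104.2)"
```

```text
t 15.50 pos [ 618.1 -171.1  108.2] r 29.65 ang -178.86 Frad 4.1 Ftan(ccw) -0.8 Fz 5.1 w 15.5
0.59,0.21 ; 0.54,0.32 ; 0.46,0.43 ; 0.36,0.52 ; 0.24,0.58 ; 0.12,0.62 ; -0.01,0.63 ; -0.14,0.61 ; -0.27,0.57 ; -0.38,0.50 ; -0.47,0.41 ; -0.55,0.30 ; -0.60,0.18 ; -0.62,0.05 ; -0.62,-0.08 ; -0.59,-0.21 ; -0.54,-0.32 ; -0.46,-0.43 ; -0.36,-0.52 ; -0.24,-0.58 ;
```

Request:
jog_arm(
  plan=[
    {"dx":0.59,"dy":0.21,"dz":0,"ax":0,"ay":0,"az":0,"claw":10},
    {"dx":0.54,"dy":0.32,"dz":0,"ax":0,"ay":0,"az":0,"claw":10},
    {"dx":0.46,"dy":0.43,"dz":0,"ax":0,"ay":0,"az":0,"claw":10},
    {"dx":0.36,"dy":0.52,"dz":0,"ax":0,"ay":0,"az":0,"claw":10},
    {"dx":0.24,"dy":0.58,"dz":0,"ax":0,"ay":0,"az":0,"claw":10},
    {"dx":0.12,"dy":0.62,"dz":0,"ax":0,"ay":0,"az":0,"claw":10},
    {"dx":-0.01,"dy":0.63,"dz":0,"ax":0,"ay":0,"az":0,"claw":10},
    {"dx":-0.14,"dy":0.61,"dz":0,"ax":0,"ay":0,"az":0,"claw":10},
  ],
)

```text
time: 16.5
position: [650.6, -140.0, 108.1]
orientation: [[-0.246, 0.969, -0.001], [0.969, 0.246, 0.0], [0.001, -0.001, -1.0]]
wrist_force: [-7.0, 0.9, 6.2]
width: 15.4
grip_force: 30.0
```

```bash
python3 -c "
from h import *
crk()"
```

```text
t 16.50 pos [ 650.6 -140.   108.1] r 30.65 ang 84.62 Frad 0.3 Ftan(ccw) 7.1 Fz 6.2 w 15.4
```

```bash
python3 -c "
from h import *
arc(0,84.6,-12,9,104.2)"
```

```text
-0.27,0.57 ; -0.38,0.50 ; -0.48,0.41 ; -0.55,0.30 ; -0.60,0.18 ; -0.63,0.05 ; -0.62,-0.08 ; -0.59,-0.21 ; -0.53,-0.33 ;
```

Request:
jog_arm(
  plan=[
    {"dx":-0.26,"dy":0.57,"dz":0,"ax":0,"ay":0,"az":0,"claw":10},
    {"dx":-0.37,"dy":0.5,"dz":0,"ax":0,"ay":0,"az":0,"claw":10},
    {"dx":-0.47,"dy":0.42,"dz":0,"ax":0,"ay":0,"az":0,"claw":10},
    {"dx":-0.54,"dy":0.31,"dz":0,"ax":0,"ay":0,"az":0,"claw":10},
  ],
)

```text
time: 17.0
position: [672.0, -151.6, 108.0]
orientation: [[-0.246, 0.969, -0.001], [0.969, 0.246, 0.001], [0.001, -0.001, -1.0]]
wrist_force: [-8.5, 2.9, 6.0]
width: 15.6
grip_force: 30.0
```

```bash
python3 -c "
from h import *
crk()"
```

```text
t 17.00 pos [ 672.  -151.6  108. ] r 30.81 ang 37.92 Frad -5.0 Ftan(ccw) 7.5 Fz 6.0 w 15.6
```

Request:
jog_arm(
  plan=[
    {"dx":-0.62,"dy":0.13,"dz":0,"ax":0,"ay":0,"az":0,"claw":10},
    {"dx":-0.63,"dy":0.04,"dz":0,"ax":0,"ay":0,"az":0,"claw":10},
    {"dx":-0.62,"dy":-0.09,"dz":0,"ax":0,"ay":0,"az":0,"claw":10},
    {"dx":-0.58,"dy":-0.22,"dz":0,"ax":0,"ay":0,"az":0,"claw":10},
  ],
)

```text
time: 17.5
position: [677.6, -174.9, 108.2]
orientation: [[-0.246, 0.969, 0.002], [0.969, 0.246, 0.001], [0.001, 0.002, -1.0]]
wrist_force: [1.0, 8.1, 3.1]
width: 15.5
grip_force: 30.0
```

```bash
python3 -c "
from h import *
crk()
p=viewer.camera_params('wrist')
cv2.imwrite('pics/w9.png',viewer.camera('scene'))
arc(0,-9.5,-5,12,104.2)
crk()"
```

```text
t 17.50 pos [ 677.6 -174.9  108.2] r 30.24 ang -8.30 Frad -0.2 Ftan(ccw) 8.2 Fz 3.1 w 15.5
-0.23,-0.12 ; -0.22,-0.14 ; -0.21,-0.15 ; -0.20,-0.17 ; -0.18,-0.19 ; -0.16,-0.20 ; -0.15,-0.22 ; -0.13,-0.23 ; -0.11,-0.24 ; -0.08,-0.25 ; -0.06,-0.25 ; -0.04,-0.26 ; 
t 17.55 pos [ 677.5 -175.7  108.2] r 30.20 ang -9.85 Frad 0.7 Ftan(ccw) 5.7 Fz 3.7 w 15.4
```

Request:
jog_arm(
  plan=[
    {"dx":-0.23,"dy":-0.12,"dz":0,"ax":0,"ay":0,"az":0,"claw":10},
    {"dx":-0.22,"dy":-0.14,"dz":0,"ax":0,"ay":0,"az":0,"claw":10},
    {"dx":-0.21,"dy":-0.15,"dz":0,"ax":0,"ay":0,"az":0,"claw":10},
    {"dx":0,"dy":0,"dz":0,"ax":0,"ay":0,"az":0,"claw":10},
    {"dx":0,"dy":0,"dz":0,"ax":0,"ay":0,"az":0,"claw":10},
  ],
)

```text
time: 18.18
position: [675.3, -182.5, 108.2]
orientation: [[-0.246, 0.969, 0.002], [0.969, 0.246, 0.001], [0.0, 0.002, -1.0]]
wrist_force: [1.8, 5.2, 1.7]
width: 15.6
grip_force: 30.0
```

```bash
python3 -c "
from h import *
crk()
arc(0,-24.5,-3,20,104.2)"
```

```text
t 18.18 pos [ 675.3 -182.5  108.2] r 30.07 ang -23.54 Frad -0.4 Ftan(ccw) 5.5 Fz 1.7 w 15.6
-0.12,-0.10 ; -0.11,-0.11 ; -0.11,-0.11 ; -0.10,-0.12 ; -0.10,-0.12 ; -0.09,-0.13 ; -0.08,-0.13 ; -0.08,-0.14 ; -0.07,-0.14 ; -0.06,-0.14 ; -0.05,-0.15 ; -0.05,-0.15 ; -0.04,-0.15 ; -0.03,-0.15 ; -0.02,-0.16 ; -0.01,-0.16 ; -0.00,-0.16 ; 0.00,-0.16 ; 0.01,-0.16 ; 0.02,-0.16 ;
```

Request:
jog_arm(
  plan=[
    {"dx":-0.12,"dy":-0.1,"dz":0,"ax":0,"ay":0,"az":0,"claw":10},
    {"dx":-0.11,"dy":-0.11,"dz":0,"ax":0,"ay":0,"az":0,"claw":10},
    {"dx":-0.11,"dy":-0.11,"dz":0,"ax":0,"ay":0,"az":0,"claw":10},
    {"dx":0,"dy":0,"dz":0,"ax":0,"ay":0,"az":0,"claw":10},
    {"dx":0,"dy":0,"dz":0,"ax":0,"ay":0,"az":0,"claw":10},
  ],
)

```text
time: 18.8
position: [673.1, -186.5, 108.2]
orientation: [[-0.246, 0.969, 0.002], [0.969, 0.246, 0.001], [0.0, 0.002, -1.0]]
wrist_force: [2.5, 6.5, 2.3]
width: 15.6
grip_force: 30.0
```

```bash
python3 -c "
from h import *
crk()"
```

```text
t 18.80 pos [ 673.1 -186.5  108.2] r 29.99 ang -32.16 Frad -1.3 Ftan(ccw) 6.8 Fz 2.3 w 15.6
```

Request:
jog_arm(
  plan=[
    {"dx":-0.1,"dy":-0.12,"dz":0,"ax":0,"ay":0,"az":0,"claw":10},
    {"dx":0,"dy":0,"dz":0,"ax":0,"ay":0,"az":0,"claw":10},
    {"dx":0,"dy":0,"dz":0,"ax":0,"ay":0,"az":0,"claw":10},
  ],
)

```text
time: 19.18
position: [672.2, -187.7, 108.2]
orientation: [[-0.246, 0.969, 0.002], [0.969, 0.246, 0.001], [0.0, 0.002, -1.0]]
wrist_force: [3.7, 4.8, 2.7]
width: 15.8
grip_force: 30.0
```

```bash
python3 -c "
from h import *
crk()
p=viewer.camera_params('wrist'); im=viewer.camera('wrist'); cv2.imwrite('pics/w10.png',im)
s=monitor.observe(); R=s['orientation']
c=np.array([647.7,-170.5]); u=np.array([-.2444,.9697])
print([proj(p,np.r_[c+u*(y+128),z]+np.r_[1.5*R[:2,1],0]) for y,z in((16,42),(16,53),(-20,64))])
crk()"
```

```text
t 19.18 pos [ 672.2 -187.7  108.2] r 29.96 ang -35.10 Frad 0.3 Ftan(ccw) 6.1 Fz 2.7 w 15.8
[array([229.3, -18.3]), array([228. , -25.3]), array([227.6,  26.3])]
t 19.23 pos [ 672.2 -187.7  108.2] r 29.95 ang -35.14 Frad -0.1 Ftan(ccw) 5.8 Fz 3.0 w 15.6
```

```bash
cat >> h.py <<'E'
def crk2(n=8,c=(647.7,-170.5)):
    A=[];F=[]
    for i in range(n):
        viewer.camera("top"); s=monitor.observe(); d=s["position"][:2]-c; e=d/np.hypot(*d); F.append([s["wrist_force"][:2]@e,s["wrist_force"][:2]@[-e[1],e[0]]]); A.append(np.degrees(np.arctan2(d[1],d[0])))
    print("t %.2f ang %.2f Frad,Ftan %s +- %s"%(s["time"],np.mean(A),np.mean(F,0).round(2),np.std(F,0).round(2)))
E
python3 -c "
from h import *
crk2()
arc(0,-36,-3,20,104.2)"
```

```text
t 19.62 ang -35.09 Frad,Ftan [-0.88  6.01] +- [0.58 0.43]
-0.10,-0.12 ; -0.09,-0.13 ; -0.08,-0.13 ; -0.08,-0.14 ; -0.07,-0.14 ; -0.06,-0.14 ; -0.05,-0.15 ; -0.05,-0.15 ; -0.04,-0.15 ; -0.03,-0.15 ; -0.02,-0.16 ; -0.01,-0.16 ; -0.01,-0.16 ; 0.00,-0.16 ; 0.01,-0.16 ; 0.02,-0.16 ; 0.03,-0.15 ; 0.03,-0.15 ; 0.04,-0.15 ; 0.05,-0.15 ;
```

Request:
jog_arm(
  plan=[
    {"dx":-0.1,"dy":-0.12,"dz":0,"ax":0,"ay":0,"az":0,"claw":10},
    {"dx":-0.09,"dy":-0.13,"dz":0,"ax":0,"ay":0,"az":0,"claw":10},
    {"dx":0,"dy":0,"dz":0,"ax":0,"ay":0,"az":0,"claw":10},
    {"dx":0,"dy":0,"dz":0,"ax":0,"ay":0,"az":0,"claw":10},
  ],
)

```text
time: 20.12
position: [670.2, -190.2, 108.1]
orientation: [[-0.246, 0.969, 0.002], [0.969, 0.246, 0.001], [0.0, 0.002, -1.0]]
wrist_force: [2.2, 4.5, 2.6]
width: 15.6
grip_force: 30.0
```

```bash
python3 -c "
from h import *
crk2()"
```

```text
t 20.52 ang -41.13 Frad,Ftan [-1.35  6.09] +- [0.4  0.48]
```

Request:
jog_arm(
  plan=[
    {"dx":-0.08,"dy":-0.13,"dz":0,"ax":0,"ay":0,"az":0,"claw":10},
    {"dx":-0.08,"dy":-0.14,"dz":0,"ax":0,"ay":0,"az":0,"claw":10},
    {"dx":0,"dy":0,"dz":0,"ax":0,"ay":0,"az":0,"claw":10},
    {"dx":0,"dy":0,"dz":0,"ax":0,"ay":0,"az":0,"claw":10},
  ],
)

```text
time: 21.02
position: [668.0, -192.4, 108.2]
orientation: [[-0.246, 0.969, 0.002], [0.969, 0.246, 0.001], [0.0, 0.002, -1.0]]
wrist_force: [2.5, 5.9, 3.1]
width: 15.3
grip_force: 30.0
```

```bash
python3 -c "
from h import *
crk2()"
```

```text
t 21.43 ang -47.13 Frad,Ftan [-1.93  6.03] +- [0.51 0.46]
```

Request:
jog_arm(
  plan=[
    {"dx":-0.06,"dy":-0.15,"dz":0,"ax":0,"ay":0,"az":0,"claw":10},
    {"dx":-0.06,"dy":-0.14,"dz":0,"ax":0,"ay":0,"az":0,"claw":10},
    {"dx":0,"dy":0,"dz":0,"ax":0,"ay":0,"az":0,"claw":10},
    {"dx":0,"dy":0,"dz":0,"ax":0,"ay":0,"az":0,"claw":10},
  ],
)

```text
time: 21.92
position: [665.6, -194.3, 108.2]
orientation: [[-0.246, 0.969, 0.002], [0.969, 0.246, 0.001], [0.0, 0.003, -1.0]]
wrist_force: [3.7, 5.2, 2.8]
width: 15.6
grip_force: 30.0
```

```bash
python3 -c "
from h import *
crk2()"
```

```text
t 22.32 ang -53.13 Frad,Ftan [-1.7   5.78] +- [0.7  0.27]
```

Request:
jog_arm(
  plan=[
    {"dx":-0.03,"dy":-0.13,"dz":0,"ax":0,"ay":0,"az":0,"claw":10},
    {"dx":-0.04,"dy":-0.13,"dz":0,"ax":0,"ay":0,"az":0,"claw":10},
    {"dx":0,"dy":0,"dz":0,"ax":0,"ay":0,"az":0,"claw":10},
    {"dx":0,"dy":0,"dz":0,"ax":0,"ay":0,"az":0,"claw":10},
  ],
)

```text
time: 22.82
position: [663.4, -195.8, 108.2]
orientation: [[-0.246, 0.969, 0.003], [0.969, 0.246, 0.001], [-0.0, 0.003, -1.0]]
wrist_force: [4.6, 4.9, 1.5]
width: 15.1
grip_force: 30.0
```

```bash
python3 -c "
from h import *
crk2()
arc(0,-58.5,-3,12,104.2)"
```

```text
t 23.23 ang -58.17 Frad,Ftan [-1.7   6.14] +- [0.37 0.31]
-0.04,-0.15 ; -0.03,-0.15 ; -0.03,-0.15 ; -0.02,-0.16 ; -0.01,-0.16 ; -0.00,-0.16 ; 0.01,-0.16 ; 0.01,-0.16 ; 0.02,-0.16 ; 0.03,-0.15 ; 0.04,-0.15 ; 0.05,-0.15 ;
```

Request:
jog_arm(
  plan=[
    {"dx":-0.03,"dy":-0.14,"dz":0,"ax":0,"ay":0,"az":0,"claw":10},
    {"dx":-0.02,"dy":-0.14,"dz":0,"ax":0,"ay":0,"az":0,"claw":10},
    {"dx":0,"dy":0,"dz":0,"ax":0,"ay":0,"az":0,"claw":10},
    {"dx":0,"dy":0,"dz":0,"ax":0,"ay":0,"az":0,"claw":10},
  ],
)

```text
time: 23.72
position: [661.1, -197.0, 108.2]
orientation: [[-0.246, 0.969, 0.004], [0.969, 0.246, 0.0], [-0.0, 0.004, -1.0]]
wrist_force: [7.6, 3.9, -0.4]
width: 15.5
grip_force: 30.0
```

```bash
python3 -c "
from h import *
crk2()"
```

```text
t 24.12 ang -63.22 Frad,Ftan [-0.6   8.05] +- [0.42 0.55]
```

Request:
jog_arm(
  plan=[
    {"dx":-0.01,"dy":-0.07,"dz":0,"ax":0,"ay":0,"az":0,"claw":10},
    {"dx":0,"dy":0,"dz":0,"ax":0,"ay":0,"az":0,"claw":10},
    {"dx":0,"dy":0,"dz":0,"ax":0,"ay":0,"az":0,"claw":10},
  ],
)

```text
time: 24.5
position: [660.5, -197.2, 108.2]
orientation: [[-0.246, 0.969, 0.004], [0.969, 0.246, 0.0], [-0.001, 0.004, -1.0]]
wrist_force: [7.5, 4.5, 0.2]
width: 15.1
grip_force: 30.0
```

```bash
python3 -c "
from h import *
crk2(12)"
```

```text
t 25.10 ang -64.30 Frad,Ftan [-0.54  8.91] +- [0.51 0.54]
```

Contact was felt. The handle force rose by 2.9 N over the 6.0 N baseline, which is about 14.5 N of clamping, and it fits the last 1.1° of turn. Letting go now.

Request:
jog_arm(
  plan=[
    {"dx":0,"dy":0,"dz":0,"ax":0,"ay":0,"az":0,"claw":45},
    {"dx":0,"dy":0,"dz":0,"ax":0,"ay":0,"az":0,"claw":45},
    {"dx":0,"dy":0,"dz":0,"ax":0,"ay":0,"az":0,"claw":45},
    {"dx":0,"dy":0,"dz":-3,"ax":0,"ay":0,"az":0,"claw":45},
    {"dx":0,"dy":0,"dz":-4,"ax":0,"ay":0,"az":0,"claw":45},
    {"dx":0,"dy":0,"dz":-4,"ax":0,"ay":0,"az":0,"claw":45},
    {"dx":0,"dy":0,"dz":0,"ax":0,"ay":0,"az":0,"claw":45},
    {"dx":0,"dy":0,"dz":0,"ax":0,"ay":0,"az":0,"claw":45},
  ],
)

```text
time: 26.1
position: [658.8, -198.0, 216.2]
orientation: [[-0.245, 0.969, -0.001], [0.969, 0.245, 0.0], [0.001, -0.001, -1.0]]
wrist_force: [-0.2, -0.0, -0.9]
width: 42.6
grip_force: 0.0
```

```bash
python3 - <<'E'
from h import *
p=viewer.camera_params("wrist"); s=monitor.observe(); im=viewer.camera("wrist"); R=s["orientation"]; print(s["time"],s["position"],s["wrist_force"]); cv2.imwrite("pics/w11.png",im)
c=np.array([647.7,-170.5]); a=np.radians(-64.3)
for z in(143,99): print("exp handle",proj(p,np.r_[c+30*np.array([np.cos(a),np.sin(a)]),z]+np.r_[1.5*R[:2,1],0]))
d=(im[120:330,200:310].max(2)<75).astype(np.uint8); n,l,st,ce=cv2.connectedComponentsWithStats(d)
print([(st[i].tolist(),(ce[i]+[200,120]).round(1).tolist()) for i in range(1,n) if st[i,4]>30])
E
```

```text
26.1 [ 658.80378979 -197.97976783  216.18611763] [-0.20018925 -0.04091057 -0.9044266 ]
exp handle [257.5 196. ]
exp handle [257.2 184.8]
[([50, 57, 16, 25, 254], [257.3, 187.7]), ([0, 93, 110, 70, 1910], [253.8, 258.3]), ([0, 184, 110, 2, 128], [253.6, 304.9])]
```

```bash
python3 -c "
from h import *
print(bot.finish_job())"
```

```text
the job is handed in; nothing more can be done
None
```

The job is handed in at about 26 s: using only the crank, the slide was wound back to roughly 20 mm more room than the holder needs, the holder was laid nozzle to slide, and the last, forward turn clamped it at about 14.5 N by feel at the handle, with the crank let go on the closing side.

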